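# Set out the test station on the white board

## Task

Set out the test station on the white board: stand the steel cup on the middle of the copper plate and the red vial upright inside the cup, stand the green vial on the board midway between the copper plate and the wooden ball, and stand the blue vial on the board straight behind the ball (on the side away from the robot, square to the board's long edge) with a gap of a finger's width, about 2 cm. Let go of everything and leave it standing upright and still. Leave the wooden ball, the yellow vial and the probe where they are.

Things in the scene. Friction and masses are not known exactly. Their poses are not given: they have to be found in the camera images.
- cup: Low steel measuring cup, round and open at the top, loose, standing on the table: outside diameter 58 mm at the foot and 60 mm at the rim, 30 mm tall, wall 3 mm, floor 5 mm thick, inside about 54 mm wide, 150 g. No handle. Starts at one of the five places beside the board. Origin at the centre of its underside, z up.
- red: Red vial: glass cylinder with a red label and a flat red cap, 24 mm in diameter, 56 mm tall, 40 g, standing upright loose on the table at one of five places to the left and right of the board. Origin at the centre of its underside, z up. To go inside the cup; standing there, its top is 31 mm above the cup's rim.
- green: Green vial: glass cylinder with a green label and a flat green cap, 24 mm in diameter, 56 mm tall, 40 g, standing upright loose on the table at one of five places to the left and right of the board. Origin at the centre of its underside, z up. To go midway between copper plate and wooden ball.
- blue: Blue vial: glass cylinder with a blue label and a flat blue cap, 24 mm in diameter, 56 mm tall, 40 g, standing upright loose on the table at one of five places to the left and right of the board. Origin at the centre of its underside, z up. To go behind the wooden ball.
- yellow: Yellow vial: glass cylinder with a yellow label and a flat yellow cap, 24 mm in diameter, 56 mm tall, 40 g, standing upright loose on the table at one of five places to the left and right of the board. Origin at the centre of its underside, z up. Not needed: a bystander to be left alone.
- board: White board lying fixed on the table, 200 mm deep (its x, pointing away from the robot) by 300 mm wide (its y, to the robot's left), 12 mm thick, turned by up to 0.2 rad. Origin at the centre of its underside, so its top is 12 mm above the origin. The copper plate and the wooden ball stand on its long middle line, 95 mm either side of its centre; which is on the left changes.
- plate: Round copper plate fixed on the board, 90 mm in diameter, 6 mm thick. Origin at the centre of its underside, on the board's top (its own top is 18 mm above the table). Its axes are parallel to the board's.
- ball: Turned wooden ball, 58 mm in diameter, on a round foot 50 mm in diameter; 81 mm tall in all, 300 g, standing loose on the board, a landmark not to be moved. Origin at the centre of the foot's underside (board top, 12 mm above the table). At the start its axes are parallel to the board's: x points away from the robot.
- probe: Wooden-handled probe like a screwdriver with a thin steel shaft, about 200 mm long, lying loose on the table along x to the right of the vials. Bystander. Origin under its middle.

How it is judged:
By the outcome, as a careful person would: the job done as asked, in the order asked, and still so for the second after the job is handed in, with the robot touching nothing.
It also fails if it takes over 102 s, if anything falls off the work surface, if the arm or the gripper's body presses on something with over 40 N, if the wrist force passes 120 N, or if a joint passes its speed limit or range.

## Robot

A 6-joint arm with a two-finger parallel gripper is mounted at the origin on the work surface. World frame = base frame: x ahead of the robot, y to its left, z up, the work surface at z = 0. Lengths are in m, angles in rad, forces in N, time in s.
With the tool pointing down it reaches from about 0.35 to 0.975 m from the base axis. Payload 4.9 kg.
Tool frame: the origin (TCP) lies on the centre line of the jaws, within the pads' length; the fingertips stand manip.tip_reach ahead of it and the grasp point (between the pads) is the TCP (manip.tip_reach is the distance from the TCP to the fingertips, in m); z points along the fingers, y is the line along which they close (so a half turn about z gives the same grasp; the last joint's range is limited). The gripper opens to 85 mm and grips with 20 to 120 N. Pads are 22 mm wide; open, the fingers measure 114 mm over their backs; the gripper's body (76 mm by 85 mm) begins 54 mm behind the grasp point. The pads swing forward as they close: fully open they stand 13 mm farther back than shut.
Start: joints at [0.988, 0.053, 1.613, -0, 1.476, -0.119], TCP at [0.28, 0.559, 0.25] pointing down, gripper open.
Joint ranges: [-3.01, 3.01], [-1.01, 2.22], [0.06, 2.58], [-1.02, 4.17], [0.09, 2.62], [-3.14, 3.14]. Speed limits (rad/s): [2.57, 2.57, 3.14, 3.14, 3.14, 3.14].

## Interface

Orientations are given as a unit quaternion [w, x, y, z].
In Python, from plant import manip gives the robot as it stands. The module is installed in compiled form; this text tells all that it offers.
- The arm moves only by the tool move_arm, never from a script. Its argument "rows" is a list of rows, each a list of 7 numbers: the shift along the tool's x, y, z in cm, then the turn, a rotation vector about the tool's x, y, z in degrees, then the opening, from -1 (shut) to 1 (fully open). In form: [[tx, ty, tz, ax, ay, az, jaw], ...]. A call has 1 to 20 rows; each row shifts and turns the commanded pose from where the row before left it, along the tool's axes as they then stand; what a row does not reach is not made up. A row lasts 1/12 s, in which the tool goes at most 41.7 mm and 7.16 degrees, less where a joint would pass 70% of its speed; a pose out of reach is approached as far as the arm can. A call is refused whole if a number of a shift passes 4.17 or a number of a turn 7.16, either way. A call with a gripper value outside its range is refused whole. The fingers move at their own pace and stop on an object; the grip force is fixed at half the most. Time passes only in rows, so rows that do not move let the fingers close. It gives the time, the measured TCP pose, the force, the opening and the grip force at its end, in the units of the state.
- manip.state(): the state, without advancing time (a new reading comes with each control period).
- manip.grab_frame(name): name is "scene" or "top" or "wrist"; returns a dict with "img" (400x640x3 uint8, blue, green, red), "mtx" (3x3 intrinsics, pixels), "R" (3x3) and "t" (3): a world point X has camera coordinates R X + t. Camera axes: x right, y down, z forward; pixel columns grow to the right and rows downward; lengths in m; the calibration is good to about 2 mm. A picture is of the moment at which its call begins. There is no depth.
- manip.job_done(): hands the job in; it is judged then, once.
The state is a dict: "time": time; "joint_pos": joint angles; "joint_vel": joint speeds; "joint_efforts": joint torques, N m; "tool_pos": TCP position; "tool_rot": TCP orientation; "contact_force": force on the tool from outside, world axes, zero at the start; "ft_torque": the same for the moment, N m; "gripper_width": opening from 0.0 (shut) to 1.0 (fully open); "grasp_force": force on a finger pad.
Only numpy, scipy, OpenCV 4.12 (cv2) and the standard library are available. Lean on these libraries where they do the work, as an engineer would, in place of code of your own. Each camera call takes 0.05 s, during which the arm holds its last target. There are 200 camera calls.

## Working session

There is one attempt and no reset: what is moved stays moved. The work goes in short steps, Python scripts to look and compute and a tool call to move; the robot and the scene stay as the last step left them, time stands still between calls to the robot, and variables do not carry over. Pictures are saved under pics/ and viewed, at most 14 in all, crops included, and the job is handed in when it is done.

Besides the shell and the picture viewer there is one more tool, called after "Call:" as a command line: name --pt "numbers of a row" for each row, then --argument value for the rest. move_arm: Moves the arm, as the interface text tells. Its arguments: {"type":"object","properties":{"rows":{"type":"array","items":{"type":"array","items":{"type":"number"}}}},"required":["rows"]}

```bash
mkdir -p pics
cat > h.py <<'E'
import numpy as np, cv2
from plant import manip
def ray(f,u,v):
    d=f["R"].T@np.linalg.inv(f["mtx"])@np.array([u,v,1.]); return -f["R"].T@f["t"], d/np.linalg.norm(d)
def onz(f,u,v,z):
    c,d=ray(f,u,v); return c+d*(z-c[2])/d[2]
def tri(fs,ps):
    A=np.zeros((3,3));b=np.zeros(3);L=[]
    for f,p in zip(fs,ps):
        c,d=ray(f,*p);P=np.eye(3)-np.outer(d,d);A+=P;b+=P@c;L.append((P,c))
    X=np.linalg.solve(A,b);return X,[np.linalg.norm(P@(X-c)) for P,c in L]
def proj(f,X):
    p=f["mtx"]@(f["R"]@np.asarray(X)+f["t"]);return p[:2]/p[2]
E
python3 - <<'E'
from h import *
import pickle
F={n:manip.grab_frame(n) for n in("scene","top","wrist")}
pickle.dump(F,open("f0.pkl","wb"))
for n in F: cv2.imwrite(f"pics/{n}0.png",F[n]["img"]); f=F[n]; print(n,(-f["R"].T@f["t"]).round(3),f["mtx"][0,0].round(1),f["R"].round(2).tolist())
s=manip.state();print(s);print(manip.tip_reach)
E
```

```text
scene [ 1.219 -0.087  0.622] 376.9 [[0.06, 1.0, -0.0], [0.63, -0.04, -0.77], [-0.77, 0.05, -0.63]]
top [ 0.461 -0.062  0.921] 384.1 [[-0.02, -1.0, -0.01], [-1.0, 0.03, -0.03], [0.03, 0.01, -1.0]]
wrist [0.207 0.595 0.373] 360.7 [[0.45, 0.89, -0.0], [0.85, -0.43, 0.32], [0.28, -0.14, -0.95]]
{'time': 0.15, 'joint_pos': array([ 9.87969685e-01,  5.32699876e-02,  1.61398217e+00,  2.00776636e-05,
        1.47601605e+00, -1.19022798e-01]), 'joint_vel': array([ 1.96988925e-04, -2.10179756e-03, -4.38538247e-03,  9.10439932e-05,
       -7.88932490e-04,  1.01008796e-03]), 'joint_efforts': array([ 1.89866860e-04, -3.94245172e+01, -3.70720518e+01, -1.47047585e-04,
        4.64548866e-03,  9.49593812e-06]), 'tool_pos': array([0.27934834, 0.55858239, 0.24930312]), 'tool_rot': array([-2.97383040e-04,  2.29829800e-01,  9.73230477e-01, -7.83282450e-04]), 'contact_force': array([ 0.41597094,  0.47507897, -0.08232647]), 'ft_torque': array([-0.00389984,  0.00277749,  0.03386001]), 'grasp_force': 0.0, 'gripper_width': 1.0002756006547102}
0.019
```

View pics/top0.png

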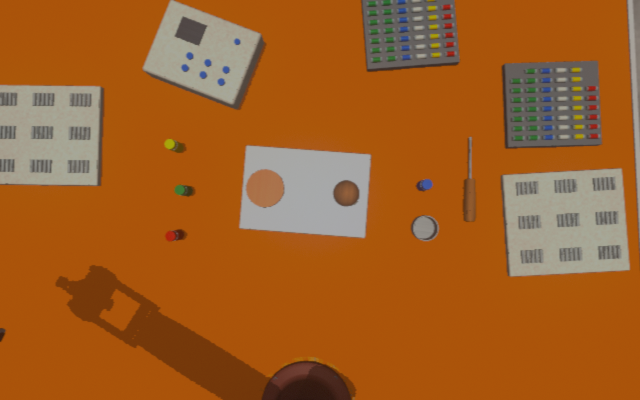

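View pics/scene0.png

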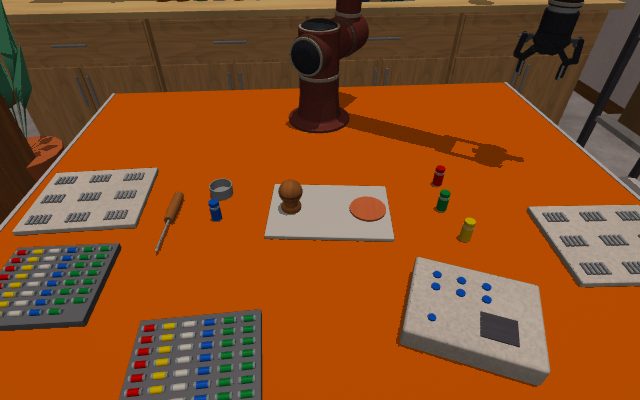

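The top view shows yellow at (171,145), green (181,189) and red (172,236) on the left. The plate is at (265,188), the ball (346,193), blue (426,185), the cup (425,228) and the probe (470,190). In the scene view, red is at (439,175), green (443,200), yellow (467,230), cup (221,189), blue (215,210), ball (290,195) and plate (367,208).

```bash
cat > seg.py <<'E'
from h import *
H={"red":[((0,170,50),(4,255,255)),((174,170,50),(180,255,255))],"green":[((50,100,30),(85,255,255))],"blue":[((105,130,50),(130,255,255))],"yellow":[((24,140,80),(34,255,255))]}
def mask(img,name):
    h=cv2.cvtColor(img,cv2.COLOR_BGR2HSV);m=np.zeros(h.shape[:2],np.uint8)
    for a,b in H[name]: m|=cv2.inRange(h,a,b)
    return m
def blobs(m,roi=None,amin=8):
    if roi: k=np.zeros_like(m);x0,y0,x1,y1=roi;k[y0:y1,x0:x1]=m[y0:y1,x0:x1];m=k
    n,l,s,c=cv2.connectedComponentsWithStats(m)
    o=[(int(s[i,4]),s[i,:4].tolist(),c[i].round(1).tolist()) for i in range(1,n) if s[i,4]>=amin]
    return sorted(o,reverse=True),l
E
python3 - <<'E'
from seg import *
import pickle
F=pickle.load(open("f0.pkl","rb"));T=F["top"];S=F["scene"]
R={"top":{"red":(155,220,190,250),"green":(165,175,200,205),"blue":(405,170,445,200)},"scene":{"red":(425,160,455,190),"green":(430,185,460,215),"blue":(200,195,230,225)}}
for c in("red","green","blue"):
    for n in("top","scene"): print(c,n,blobs(mask(F[n]["img"],c),R[n][c],4)[0][:4])
h=cv2.cvtColor(T["img"],cv2.COLOR_BGR2HSV)
for p in[(265,188),(346,193),(300,170),(425,228),(172,236),(425,219),(346,205)]: print(p,h[p[1],p[0]])
w=cv2.inRange(h[130:250,225:385],(0,0,100),(180,60,255));cs,_=cv2.findContours(w,cv2.RETR_EXTERNAL,cv2.CHAIN_APPROX_NONE)
c=max(cs,key=cv2.contourArea)+np.array([225,130]);r=cv2.minAreaRect(c);b=cv2.boxPoints(r)
P=np.array([onz(T,*p,.012) for p in b]);print("board",r,P.round(4).tolist(),np.linalg.norm(np.roll(P,1,0)-P,axis=1).round(3),P.mean(0).round(4))
E
```

```text
red top [(46, [167, 232, 8, 8], [170.5, 235.5])]
red scene [(89, [433, 173, 11, 13], [437.2, 179.8]), (56, [436, 165, 9, 8], [440.1, 168.9])]
green top [(57, [176, 186, 8, 8], [179.5, 189.5])]
green scene [(100, [437, 198, 12, 13], [441.8, 204.8]), (66, [441, 190, 9, 8], [444.9, 193.6])]
blue top [(60, [423, 180, 8, 9], [426.5, 184.0])]
blue scene [(108, [210, 207, 12, 14], [215.9, 214.3]), (75, [209, 198, 10, 10], [213.4, 202.7])]
(265, 188) [ 12 146 171]
(346, 193) [ 13 153 147]
(300, 170) [ 90   2 167]
(425, 228) [ 18  17 146]
(172, 236) [  4 230 172]
(425, 219) [ 21  18 145]
(346, 205) [11 88 99]
board ((304.8882141113281, 190.95294189453125), (125.55216979980469, 83.36910247802734), 4.398705005645752) [[0.4258, 0.148, 0.012], [0.6232, 0.1292, 0.012], [0.5923, -0.1682, 0.012], [0.3959, -0.1475, 0.012]] [0.297 0.198 0.299 0.197] [ 0.5093 -0.0096  0.012 ]
```

Run:
```python
import pickle,cv2,numpy as np
F=pickle.load(open("f0.pkl","rb"))
a=cv2.resize(F["top"]["img"][170:260,395:455],None,fx=5,fy=5,interpolation=0)
b=cv2.resize(F["top"]["img"][170:260,150:210],None,fx=5,fy=5,interpolation=0)
cv2.imwrite("pics/crop.png",np.hstack([a,b]))
```

```text
(no output)
```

View pics/crop.png

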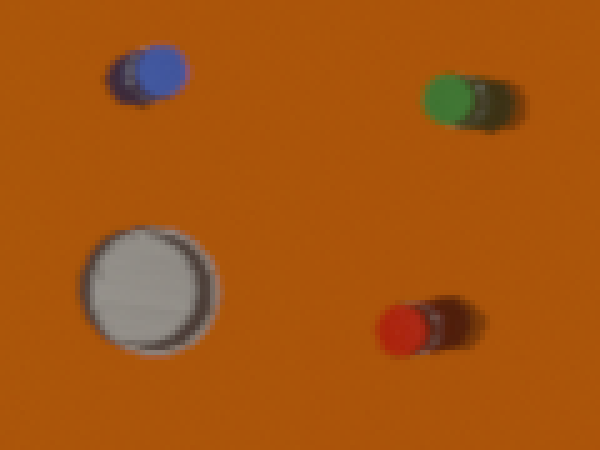

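The crop shows blue's cap, the cup's rim, green's cap and red's cap clearly: red at about (171,236), green (180,190), blue (427,184), and the cup's rim centred near (425,228).

```bash
cat > m1.py <<'E'
from seg import *
import pickle
F=pickle.load(open("f0.pkl","rb"));T=F["top"];S=F["scene"]
caps={"red":((170.5,235.5),(440.1,168.9)),"green":((179.5,189.5),(444.9,193.6)),"blue":((426.5,184.),(213.4,202.7))}
for k,(a,b) in caps.items():
    # scene cap blob includes side: report both
    X,e=tri([T,S],[a,b]);print(k,"tri",X.round(4),np.round(e,4),"onz.056 top",onz(T,*a,.056).round(4))
def ell(f,lo,hi,roi):
    h=cv2.cvtColor(f["img"],cv2.COLOR_BGR2HSV);x0,y0,x1,y1=roi
    m=cv2.inRange(h[y0:y1,x0:x1],lo,hi);cs,_=cv2.findContours(m,0,1);c=cv2.convexHull(max(cs,key=cv2.contourArea))
    (x,y),ax,an=cv2.fitEllipse(c);return (x+x0,y+y0),np.round(ax,1)
pt,a1=ell(T,(5,80,90),(16,170,255),(240,163,292,213));ps,a2=ell(S,(3,80,90),(16,190,255),(343,192,391,226))
print("plate",pt,a1,ps,a2,tri([T,S],[pt,ps]),onz(T,*pt,.018))
bt,a1=ell(T,(5,80,30),(20,200,255),(328,175,365,212));bs,a2=ell(S,(3,80,20),(20,200,255),(270,176,308,203))
print("ball",bt,a1,bs,a2,tri([T,S],[bt,bs]),onz(T,*bt,.064))
ct,a1=ell(T,(0,0,0),(180,150,255),(405,210,445,246));cs,a2=ell(S,(0,0,0),(180,120,255),(205,174,238,204))
print("cup",ct,a1,cs,a2,onz(T,*ct,.03),onz(S,*cs,.015))
E
python3 m1.py
```

```text
red tri [0.4133 0.2962 0.0496] [0.0002 0.0002] onz.056 top [0.4137 0.2934 0.056 ]
green tri [0.5176 0.2743 0.0492] [0.0001 0.0001] onz.056 top [0.5171 0.2717 0.056 ]
blue tri [ 0.5156 -0.2869  0.0508] [0.0009 0.0009] onz.056 top [ 0.5153 -0.2865  0.056 ]
plate (264.6731376647949, 187.80738830566406) [37.3 37.5] (367.3979320526123, 208.51452445983887) [24.9 36.7] (array([0.51881323, 0.08565941, 0.01327976]), [np.float64(0.0003987352211192598), np.float64(0.00039873522111923696)]) [0.51846916 0.08449003 0.018     ]
ball (345.96797943115234, 192.91525268554688) [24.3 24.4] (292.422643661499, 191.68924140930176) [25.3 29.6] (array([ 0.49968004, -0.10105575,  0.06150522]), [np.float64(0.003608856768615616), np.float64(0.0036088567686156235)]) [ 0.49949123 -0.10454526  0.064     ]
cup (424.8465518951416, 227.67897987365723) [25.5 27.7] (220.53551292419434, 189.22666549682617) [23.3 24.6] [ 0.4160921  -0.28603703  0.03      ] [ 0.41666886 -0.28756323  0.015     ]
```

Call:
move_arm --pt "0 0 0 0 0 -5.2 1" --pt "0 0 0 0 0 -5.2 1" --pt "0 0 0 0 0 -5.2 1" --pt "0 0 0 0 0 -5.3 1" --pt "-3.1 -2.5 0 0 0 0 1" --pt "-3.1 -2.5 0 0 0 0 1" --pt "-3.1 -2.5 0 0 0 0 1" --pt "-3.1 -2.5 0 0 0 0 1" --pt "-3.1 -2.5 0 0 0 0 1" --pt "-3.1 -2.5 0 0 0 0 1" --pt "-3.4 -3.5 0 0 0 0 1" --pt "0 -3.5 0 0 0 0 1" --pt "0 -3.5 0 0 0 0 1" --pt "0 -3.5 0 0 0 0 1" --pt "0 -3.5 0 0 0 0 1" --pt "0 -3.5 0 0 0 0 1" --pt "0 -3.5 0 0 0 0 1" --pt "0 -3.5 0 0 0 0 1" --pt "0 -3.5 0 0 0 0 1" --pt "0 -3.5 0 0 0 0 1"

```text
time: 1.82
tool_pos: [0.4439, 0.0438, 0.2501]
tool_rot: [0.0, 0.049, 0.999, -0.0]
contact_force: [0.4, 0.3, -0.2]
gripper_width: 0.999
grasp_force: 0.0
```

Call:
move_arm --pt "0 -3.5 0 0 0 0 1" --pt "0 -3.5 0 0 0 0 1" --pt "0 -3.5 0 0 0 0 1" --pt "0 -3.5 0 0 0 0 1" --pt "0 -3.5 0 0 0 0 1" --pt "0 -3.5 0 0 0 0 1" --pt "0 -3.5 0 0 0 0 1" --pt "0 -3.5 0 0 0 0 1" --pt "0 -3 0 0 0 0 1" --pt "0 -1.7 0 0 0 0 1" --pt "0 0 0 0 0 0 1" --pt "0 0 0 0 0 0 1"

```text
time: 2.82
tool_pos: [0.4119, -0.2804, 0.2498]
tool_rot: [-0.0, 0.05, 0.999, 0.001]
contact_force: [-0.0, -0.2, 0.1]
gripper_width: 0.999
grasp_force: 0.0
```

```bash
cat >> h.py <<'E'
from scipy.spatial.transform import Rotation as Ro
def tool():
    s=manip.state();q=s["tool_rot"];return s["tool_pos"],Ro.from_quat([q[1],q[2],q[3],q[0]]).as_matrix()
def go(X):
    p,M=tool();return (M.T@(np.array(X)-p)*100).round(2)
E
python3 - <<'E'
from h import *
import pickle
f=manip.grab_frame("wrist");pickle.dump(f,open("w1.pkl","wb"));cv2.imwrite("pics/w1.png",f["img"])
print(*tool(),go([.416,-.2863,.1]),(-f["R"].T@f["t"]).round(3),manip.state()["time"])
E
```

```text
[ 0.41215605 -0.27971836  0.24990587] [[-9.95062490e-01  9.92492385e-02 -4.79891472e-04]
 [ 9.92486737e-02  9.95062071e-01  1.08451180e-03]
 [ 5.85158772e-04  1.03152842e-03 -9.99999297e-01]] [-0.46 -0.63 14.99] [ 0.331 -0.272  0.374] 2.8667
```

View pics/w1.png

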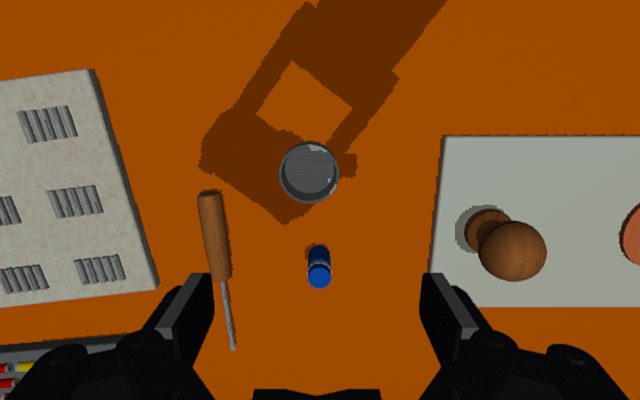

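The wrist view shows the cup centred at about (309,171), blue's cap at (319,278), the ball at (513,250) and its foot at (488,228). Next I measure the cup and blue's cap from here and cross them with the top view.

```bash
cat > m2.py <<'E'
from seg import *
import pickle
W=pickle.load(open("w1.pkl","rb"));T=pickle.load(open("f0.pkl","rb"))["top"]
h=cv2.cvtColor(W["img"],cv2.COLOR_BGR2HSV)
print([h[y,x].tolist() for x,y in[(309,171),(309,200),(309,144),(319,278),(340,215),(260,180)]])
m=cv2.inRange(h[130:215,265:350],(0,0,0),(180,130,255));cs,_=cv2.findContours(m,0,1);c=cv2.convexHull(max(cs,key=cv2.contourArea))+np.array([265,130])
e=cv2.fitEllipse(c);print("cup ell",e)
p=e[0];print("rim",onz(W,*p,.03).round(4),"tri",tri([W,T],[p,(424.85,227.68)]))
a=onz(W,p[0]-e[1][0]/2,p[1],.03);b=onz(W,p[0]+e[1][0]/2,p[1],.03);print("dia",np.linalg.norm(a-b))
o,l=blobs(mask(W["img"],"blue"),(295,235,345,295),10);print(o[:3])
E
python3 m2.py
```

```text
[[70, 10, 78], [80, 15, 52], [83, 11, 89], [108, 237, 145], [14, 255, 158], [14, 255, 100]]
cup ell ((308.6261901855469, 172.3536834716797), (59.84563446044922, 62.2113037109375), 0.2153705209493637)
rim [ 0.4132 -0.2879  0.03  ] tri (array([ 0.41555528, -0.2884228 ,  0.02025993]), [np.float64(7.827022314344106e-05), np.float64(7.827022314344098e-05)])
dia 0.05851305044151021
[(434, [308, 264, 23, 24], [318.9, 275.7]), (293, [308, 246, 22, 21], [318.5, 254.5])]
```

Call:
move_arm --pt "-0.34 -0.75 2 0 0 0 1" --pt "0 0 3 0 0 0 1" --pt "0 0 3 0 0 0 1" --pt "0 0 3 0 0 0 1" --pt "0 0 3 0 0 0 1" --pt "0 0 3 0 0 0 1" --pt "0 0 2.5 0 0 0 1" --pt "0 0 1.5 0 0 0 1" --pt "0 0 1.0 0 0 0 1" --pt "0 0 0.6 0 0 0 1" --pt "0 0 0 0 0 0 1" --pt "0 0 0 0 0 0 1"

```text
time: 3.87
tool_pos: [0.4156, -0.288, 0.0252]
tool_rot: [0.001, 0.049, 0.999, -0.0]
contact_force: [-0.0, -0.5, 0.1]
gripper_width: 0.999
grasp_force: 0.0
```

Run:
```python
from h import *
import pickle
f=manip.grab_frame("wrist");pickle.dump(f,open("w2.pkl","wb"));cv2.imwrite("pics/w2.png",f["img"])
print(tool()[0],go([.4148,-.2875,.024]),manip.state()["contact_force"], proj(f,[.4148,-.2875,.03]))
```

```text
[ 0.41590339 -0.28839768  0.02567425] [0.12 0.08 0.17] [-0.02081384 -0.38331713  0.18517306] [317.32080455 302.93963862]
```

View pics/w2.png

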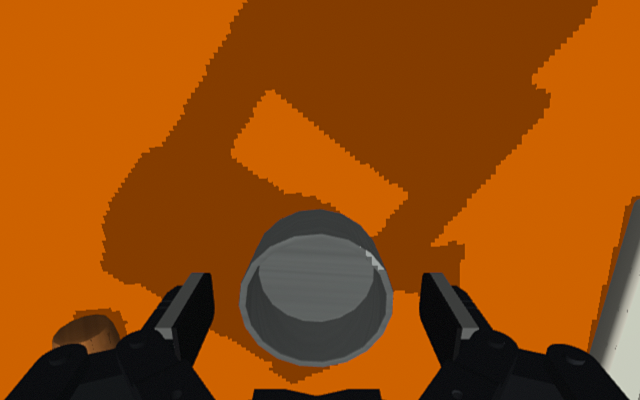

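The cup sits between the pads. Its rim spans columns 241–393 and rows 235–367, so its centre is near (317,301), and the prediction was (317,303). Closing now.

Call:
move_arm --pt "0.1 0.1 0.1 0 0 0 0.2" --pt "0 0 0 0 0 0 -0.2" --pt "0 0 0 0 0 0 -0.5" --pt "0 0 0 0 0 0 -1" --pt "0 0 0 0 0 0 -1" --pt "0 0 0 0 0 0 -1" --pt "0 0 0 0 0 0 -1" --pt "0 0 0 0 0 0 -1" --pt "0 0 0 0 0 0 -1" --pt "0 0 0 0 0 0 -1" --pt "0 0 0 0 0 0 -1" --pt "0 0 0 0 0 0 -1"

```text
time: 4.92
tool_pos: [0.4149, -0.2876, 0.0251]
tool_rot: [0.001, 0.05, 0.999, -0.001]
contact_force: [-1.2, 1.8, 5.9]
gripper_width: 0.686
grasp_force: 64.1
```

Run:
```python
from h import *
import pickle
a=pickle.load(open("w1.pkl","rb"));b=pickle.load(open("w2.pkl","rb"))
print("rim tri",tri([a,b],[(308.6,171),(317,301)]))
print(tool()[0],manip.state())
```

```text
rim tri (array([ 0.41070786, -0.28739532,  0.0348295 ]), [np.float64(0.00017685154118336465), np.float64(0.0001768515411834059)])
[ 0.41486443 -0.28760589  0.02506509] {'time': 4.9167, 'joint_pos': array([-7.53780391e-01,  2.63234179e-02,  2.04918440e+00,  1.65918921e-04,
        1.06409980e+00, -2.22555635e+00]), 'joint_vel': array([ 0.00037552,  0.00025297,  0.00061565, -0.00039314,  0.00071782,
       -0.0002797 ]), 'joint_efforts': array([ -0.22719765, -28.8020736 , -28.50915492,  -0.05787609,
        -0.53418187,   0.03359542]), 'tool_pos': array([ 0.41486443, -0.28760589,  0.02506509]), 'tool_rot': array([ 8.03374426e-04,  4.95300739e-02,  9.98772137e-01, -5.87325340e-04]), 'contact_force': array([-1.19021845,  1.78284235,  5.93781716]), 'ft_torque': array([0.28180257, 0.21755532, 0.06752067]), 'grasp_force': 64.05820068321191, 'gripper_width': 0.6855121730535648}
```

Call:
move_arm --pt "0 0 -0.8 0 0 0 -1" --pt "0 0 -2 0 0 0 -1" --pt "0 0 -3 0 0 0 -1" --pt "0 0 -3 0 0 0 -1" --pt "0 0 -3 0 0 0 -1" --pt "-0.2 1.5 -1.7 0 0 0 -1" --pt "-0.5 3 0 0 0 0 -1" --pt "-0.6 3.4 0 0 0 0 -1" --pt "-0.6 3.4 0 0 0 0 -1" --pt "-0.6 3.4 0 0 0 0 -1" --pt "-0.6 3.4 0 0 0 0 -1" --pt "-0.6 3.4 0 0 0 0 -1" --pt "-0.6 3.4 0 0 0 0 -1" --pt "-0.6 3.4 0 0 0 0 -1" --pt "-0.6 3.4 0 0 0 0 -1" --pt "-0.6 3.4 0 0 0 0 -1" --pt "-0.6 3 0 0 0 0 -1" --pt "-0.5 2 0 0 0 0 -1" --pt "-0.1 1.4 0 0 0 0 -1" --pt "0 0 0 0 0 0 -1"

```text
time: 6.58
tool_pos: [0.5277, 0.1212, 0.1586]
tool_rot: [0.0, 0.048, 0.999, 0.0]
contact_force: [0.8, 0.6, -0.8]
gripper_width: 0.68
grasp_force: 64.7
```

Call:
move_arm --pt "0 0 0 0 0 0 -1" --pt "0 0 0 0 0 0 -1"

```text
time: 6.75
tool_pos: [0.5274, 0.1183, 0.1583]
tool_rot: [-0.0, 0.05, 0.999, -0.0]
contact_force: [-0.3, -1.6, -0.9]
gripper_width: 0.679
grasp_force: 64.7
```

Run:
```python
from h import *
import pickle
f=manip.grab_frame("wrist");pickle.dump(f,open("w3.pkl","wb"));cv2.imwrite("pics/w3.png",f["img"])
print(*tool(),go([.5187,.085,.0445]),manip.state()["contact_force"], proj(f,[.5187,.085,.018]),manip.state()["gripper_width"])
```

```text
[0.52743123 0.11810541 0.15829107] [[-9.95022439e-01  9.96508365e-02 -2.39716765e-04]
 [ 9.96509215e-02  9.95022389e-01 -3.73219681e-04]
 [ 2.01331895e-04 -3.95249953e-04 -9.99999902e-01]] [ 0.54 -3.38 11.38] [ 1.0801947  -0.1479543  -1.05991619] [271.79665081 187.56191997] 0.6820364389079356
```

View pics/w3.png

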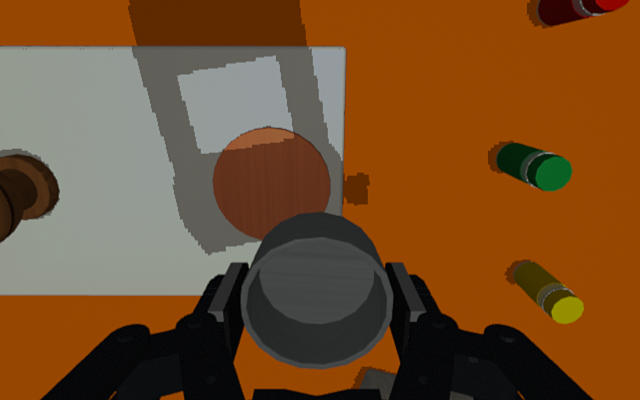

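The cup is held at (318,303). The plate disc spans columns 213–331 and rows 127–241, and its projected position was (272,188). My rows overshot y by 3.4 cm, so the plate centre still has to be refined.

```bash
cat > m3.py <<'E'
from seg import *
import pickle
W=pickle.load(open("w3.pkl","rb"));T=pickle.load(open("f0.pkl","rb"))["top"]
h=cv2.cvtColor(W["img"],cv2.COLOR_BGR2HSV)
print([h[y,x].tolist() for x,y in[(272,180),(260,140),(200,200),(250,70)]])
m=np.zeros(h.shape[:2],np.uint8);m[115:232,190:340]=cv2.inRange(h[115:232,190:340],(0,70,0),(13,215,255))
cs,_=cv2.findContours(m,0,1);c=max(cs,key=cv2.contourArea)[:,0];c=c[(c[:,1]<228)]
P=np.array([onz(W,u,v,.018)[:2] for u,v in c])
A=np.c_[2*P,np.ones(len(P))];s=np.linalg.lstsq(A,(P**2).sum(1),rcond=None)[0];r=np.sqrt(s[2]+s[:2]@s[:2]);res=np.linalg.norm(P-s[:2],axis=1)-r
print("plate",s[:2].round(4),r.round(4),res.std(),len(P))
pc=proj(W,[*s[:2],.018]);print(pc,tri([W,T],[pc,(264.67,187.8)]))
# board corner edges
w=cv2.inRange(h,(0,0,60),(180,60,255));
ys,xs=np.where(w[40:55,20:125]);print("far?",)
E
python3 m3.py
```

```text
[[10, 184, 97], [11, 164, 151], [26, 21, 96], [98, 13, 156]]
plate [0.5141 0.0842] 0.0421 0.003624860801791985 285
[269.91019489 181.89118466] (array([0.5171525 , 0.08431268, 0.01286007]), [np.float64(0.0019312994265390895), np.float64(0.0019312994265388854)])
far?
```

```bash
cat >> m3.py <<'E'
for k in range(6):
    k0=np.abs(res)<max(.0012,1.5*res.std()) if k else ((c[:,1]<205)&(c[:,1]>117))
    c,P=c[k0],P[k0]
    A=np.c_[2*P,np.ones(len(P))];s=np.linalg.lstsq(A,(P**2).sum(1),rcond=None)[0];r=np.sqrt(s[2]+s[:2]@s[:2]);res=np.linalg.norm(P-s[:2],axis=1)-r
print("plate",s[:2].round(4),r.round(4),res.std(),len(P),c.min(0),c.max(0))
pc=proj(W,[*s[:2],.018]);print(pc,tri([W,T],[pc,(264.67,187.8)]),"cup rim",[onz(W,318,303,.1583+.005),tool()[0]])
E
python3 m3.py|tail -2
```

```text
plate [0.5179 0.0848] 0.0443 0.0002497453782278571 205 [213 127] [329 204]
[271.31795567 186.53512239] (array([0.51841493, 0.08462273, 0.01656148]), [np.float64(0.00019411701027773146), np.float64(0.00019411701027786742)]) cup rim [array([0.52648066, 0.11908507, 0.1633    ]), array([0.52743123, 0.11810541, 0.15829107])]
```

Call:
move_arm --pt "0.1 -0.8 0 0 0 0 -1" --pt "0.2 -1.3 1 0 0 0 -1" --pt "0.2 -1 2 0 0 0 -1" --pt "0.0 -0.3 2.5 0 0 0 -1" --pt "0 0 2.5 0 0 0 -1" --pt "0 0 1.5 0 0 0 -1" --pt "0 0 0.9 0 0 0 -1" --pt "0 0 0.4 0 0 0 -1" --pt "0 0 0.2 0 0 0 -1" --pt "0 0 0.2 0 0 0 -1" --pt "0 0 0 0 0 0 -1" --pt "0 0 0 0 0 0 -1"

```text
time: 7.8
tool_pos: [0.5202, 0.0855, 0.0474]
tool_rot: [0.001, 0.049, 0.999, 0.0]
contact_force: [-0.3, 0.1, -1.2]
gripper_width: 0.681
grasp_force: 64.7
```

Run:
```python
from h import *
print(tool()[0],go([.5187,.0845,.0432]),manip.state()["contact_force"])
```

```text
[0.52022686 0.08554416 0.04740044] [ 0.14 -0.12  0.42] [-0.25658998  0.06624822 -1.1653641 ]
```

Call:
move_arm --pt "0.1 -0.1 0.15 0 0 0 -1" --pt "0 0 0.12 0 0 0 -1" --pt "0 0 0.08 0 0 0 -1" --pt "0 0 0.05 0 0 0 -1" --pt "0 0 0 0 0 0 -1" --pt "0 0 0 0 0 0 -1"

```text
time: 8.3
tool_pos: [0.5184, 0.0847, 0.0431]
tool_rot: [-0.0, 0.049, 0.999, -0.0]
contact_force: [-4.0, 0.4, 4.9]
gripper_width: 0.684
grasp_force: 65.3
```

Call:
move_arm --pt "0 0 0 0 0 0 0.5" --pt "0 0 0 0 0 0 0.7" --pt "0 0 0 0 0 0 1" --pt "0 0 0 0 0 0 1" --pt "0 0 0 0 0 0 1" --pt "0 0 0 0 0 0 1" --pt "0 0 -0.5 0 0 0 1" --pt "0 0 -1.5 0 0 0 1" --pt "0 0 -2.5 0 0 0 1" --pt "0 0 -3 0 0 0 1" --pt "0 0 -3 0 0 0 1" --pt "0 0 -3 0 0 0 1" --pt "0 0 -2 0 0 0 1" --pt "2 1.5 0 0 0 0 1" --pt "3 3.2 0 0 0 0 1" --pt "3 3.2 0 0 0 0 1" --pt "2 3 0 0 0 0 1" --pt "0 0 0 0 0 0 1" --pt "0 0 0 0 0 0 1"

```text
time: 9.88
tool_pos: [0.4314, 0.2008, 0.1978]
tool_rot: [0.001, 0.048, 0.999, 0.0]
contact_force: [0.3, -0.7, 0.1]
gripper_width: 1.002
grasp_force: 0.0
```

Run:
```python
from h import *
import pickle
f=manip.grab_frame("wrist");pickle.dump(f,open("w4.pkl","wb"));cv2.imwrite("pics/w4.png",f["img"])
print(tool()[0],manip.state()["contact_force"], [proj(f,p).round(1).tolist() for p in([.5181,.0848,.048],[.4137,.2945,.056],[.517,.2725,.056])])
```

```text
[0.43211256 0.1998525  0.19774172] [ 0.15616669 -0.91653605  0.3405401 ] [[194.5, 297.0], [439.0, 159.1], [411.3, 282.5]]
```

View pics/w4.png

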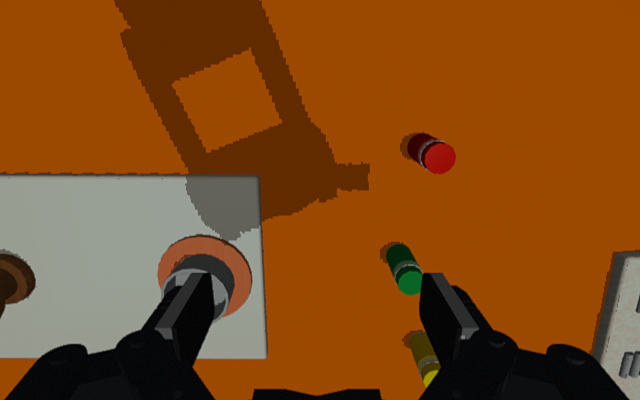

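The cup stands on the plate. Red's cap is at (440,158), predicted (439,159), and green's at (411,282), predicted (411,282). Next I triangulate the cap tops.

Run:
```python
from seg import *
import pickle
W=pickle.load(open("w4.pkl","rb"));T=pickle.load(open("f0.pkl","rb"))["top"]
h=cv2.cvtColor(W["img"],cv2.COLOR_BGR2HSV)
for c,roi,t in(("red",(395,125,465,180),(170.5,235.5)),("green",(375,235,425,298),(179.5,189.5))):
    v=h[...,2];m=mask(W["img"],c);x0,y0,x1,y1=roi
    k=m[y0:y1,x0:x1]>0;th=cv2.threshold(v[y0:y1,x0:x1][k],0,255,cv2.THRESH_OTSU)[0]
    m[v<=th]=0;o,_=blobs(m,roi);p=o[0][2];print(c,th,o[:2],tri([W,T],[p,t]),onz(W,*p,.056).round(4))
print(go([.4137,.294,.046]))
```

```text
red 102.0 [(712, [425, 143, 30, 30], [439.4, 158.0])] (array([0.41358683, 0.29553533, 0.05216136]), [np.float64(0.0005174121606236246), np.float64(0.0005174121606235475)]) [0.4129 0.2948 0.056 ]
green 68.0 [(457, [398, 271, 24, 24], [410.3, 282.4])] (array([0.51715554, 0.27181052, 0.05551096]), [np.float64(4.1994073687450596e-05), np.float64(4.199407368746338e-05)]) [0.5168 0.2717 0.056 ]
[ 2.76  9.19 15.17]
```

Call:
move_arm --pt "1.2 2.5 0 0 0 0 1" --pt "1.2 3.3 0 0 0 0 1" --pt "0.44 2.5 0 0 0 0 1" --pt "0 0.93 2 0 0 0 1" --pt "0 0 3 0 0 0 1" --pt "0 0 3 0 0 0 1" --pt "0 0 3 0 0 0 1" --pt "0 0 2 0 0 0 1" --pt "0 0 1.2 0 0 0 0.6" --pt "0 0 0.75 0 0 0 0.4" --pt "0 0 0 0 0 0 0.3" --pt "0 0 0 0 0 0 0.3"

```text
time: 10.93
tool_pos: [0.4142, 0.2941, 0.0487]
tool_rot: [0.001, 0.05, 0.999, 0.0]
contact_force: [-0.1, 0.5, 0.8]
gripper_width: 0.647
grasp_force: 0.0
```

Run:
```python
from h import *
print(tool()[0],go([.4133,.2945,.048]),manip.state()["contact_force"])
```

```text
[0.41416246 0.29412543 0.04866609] [0.09 0.03 0.07] [-0.14404172  0.51520018  0.8007974 ]
```

Call:
move_arm --pt "0.1 0 0.05 0 0 0 0" --pt "0 0 0 0 0 0 -0.3" --pt "0 0 0 0 0 0 -0.5" --pt "0 0 0 0 0 0 -1" --pt "0 0 0 0 0 0 -1" --pt "0 0 0 0 0 0 -1" --pt "0 0 0 0 0 0 -1" --pt "0 0 0 0 0 0 -1" --pt "0 0 0 0 0 0 -1" --pt "0 0 0 0 0 0 -1"

```text
time: 11.77
tool_pos: [0.4131, 0.2948, 0.049]
tool_rot: [0.001, 0.049, 0.999, 0.001]
contact_force: [-1.1, -0.5, 5.7]
gripper_width: 0.258
grasp_force: 58.5
```

Call:
move_arm --pt "0 0 -0.8 0 0 0 -1" --pt "0 0 -2 0 0 0 -1" --pt "0 0 -3 0 0 0 -1" --pt "0 0 -3 0 0 0 -1" --pt "0 0 -2.2 0 0 0 -1" --pt "-0.5 -1 0 0 0 0 -1" --pt "-1.5 -2.4 0 0 0 0 -1" --pt "-2 -3.2 0 0 0 0 -1" --pt "-2 -3.2 0 0 0 0 -1" --pt "-2 -3.2 0 0 0 0 -1" --pt "-2 -3.2 0 0 0 0 -1" --pt "-1.5 -2.4 0 0 0 0 -1" --pt "-1.04 -1.25 0 0 0 0 -1" --pt "0 0 0 0 0 0 -1" --pt "0 0 0 0 0 0 -1" --pt "0 0 0 0 0 0 -1"

```text
time: 13.1
tool_pos: [0.5164, 0.0847, 0.1565]
tool_rot: [-0.001, 0.049, 0.999, 0.0]
contact_force: [0.3, 0.5, -0.6]
gripper_width: 0.261
grasp_force: 58.9
```

Run:
```python
from h import *
import pickle
f=manip.grab_frame("wrist");pickle.dump(f,open("w5.pkl","wb"));cv2.imwrite("pics/w5.png",f["img"])
t=manip.grab_frame("top");pickle.dump(t,open("t5.pkl","wb"))
p,M=tool();print(p,manip.state()["gripper_width"],go([.5181,.0848,.072]), [proj(f,q).round(1).tolist() for q in([.5181,.0848,.048],p+M@[0,0,-.008])])
```

```text
[0.51646518 0.08524512 0.1568325 ] 0.25756843479562214 [-0.18 -0.03  8.48] [[316.7, 210.4], [317.7, 310.3]]
```

View pics/w5.png

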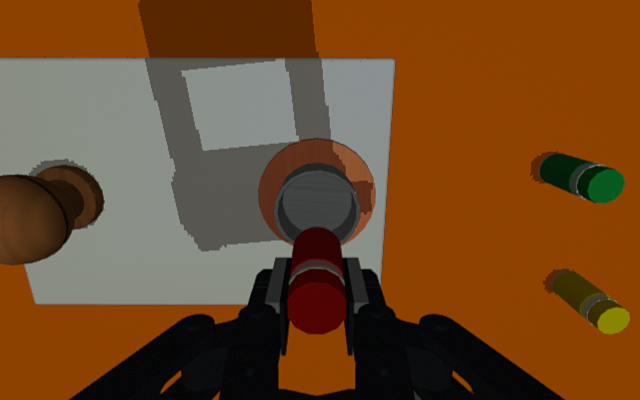

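The cup rim is centred at about (317,210), predicted (317,210), on a plate spanning columns 258–376. Red is held above it, with its cap at (316,304). Lowering it in.

Call:
move_arm --pt "-0.15 0 1 0 0 0 -1" --pt "0 0 2 0 0 0 -1" --pt "0 0 2 0 0 0 -1" --pt "0 0 1.5 0 0 0 -1" --pt "0 0 0.8 0 0 0 -1" --pt "0 0 0.5 0 0 0 -1" --pt "0 0 0.3 0 0 0 -1" --pt "0 0 0 0 0 0 -1" --pt "0 0 0 0 0 0 -1"

```text
time: 13.95
tool_pos: [0.5194, 0.0843, 0.0771]
tool_rot: [0.001, 0.049, 0.999, 0.0]
contact_force: [-0.0, 0.6, -0.6]
gripper_width: 0.259
grasp_force: 58.8
```

Call:
move_arm --pt "0.1 0 0.15 0 0 0 -1" --pt "0 0 0.12 0 0 0 -1" --pt "0 0 0.1 0 0 0 -1" --pt "0 0 0.08 0 0 0 -1" --pt "0 0 0 0 0 0 -1" --pt "0 0 0 0 0 0 -1"

```text
time: 14.45
tool_pos: [0.5179, 0.0843, 0.072]
tool_rot: [0.0, 0.049, 0.999, 0.0]
contact_force: [-0.3, 0.5, 0.1]
gripper_width: 0.258
grasp_force: 59.0
```

Call:
move_arm --pt "0 0 0.06 0 0 0 -1" --pt "0 0 0.05 0 0 0 -1" --pt "0 0 0 0 0 0 -1"

```text
time: 14.7
tool_pos: [0.5182, 0.0843, 0.072]
tool_rot: [0.0, 0.049, 0.999, -0.0]
contact_force: [-2.7, -0.7, 7.3]
gripper_width: 0.261
grasp_force: 59.5
```

Call:
move_arm --pt "0 0 0 0 0 0 -0.4" --pt "0 0 0 0 0 0 -0.2" --pt "0 0 0 0 0 0 0.1" --pt "0 0 0 0 0 0 0.2" --pt "0 0 0 0 0 0 0.2" --pt "0 0 -0.5 0 0 0 0.2" --pt "0 0 -1.5 0 0 0 0.2" --pt "0 0 -2.5 0 0 0 0.2" --pt "0 0 -3 0 0 0 0.4" --pt "0 0 -3 0 0 0 0.5" --pt "0 0 -1.5 0 0 0 0.5" --pt "0.2 2 0 0 0 0 0.5" --pt "0.4 3.5 0 0 0 0 0.5" --pt "0.4 3.5 0 0 0 0 0.5" --pt "0.4 3.5 0 0 0 0 0.5" --pt "0.4 3.5 0 0 0 0 0.5" --pt "0.16 2.6 0 0 0 0 0.5" --pt "0 0 0 0 0 0 0.5" --pt "0 0 0 0 0 0 0.5"

```text
time: 16.28
tool_pos: [0.5164, 0.2724, 0.1908]
tool_rot: [-0.0, 0.048, 0.999, -0.0]
contact_force: [-0.2, 0.1, 0.5]
gripper_width: 0.749
grasp_force: 0.0
```

Run:
```python
from seg import *
import pickle
f=manip.grab_frame("wrist");t=manip.grab_frame("top")
p,M=tool();print(p,manip.state()["gripper_width"],go([.517,.2717,.048]))
o,_=blobs(mask(f["img"],"green"));print(o[:2],proj(f,[.517,.2717,.056]))
a=cv2.resize(t["img"][150:230,150:390],None,fx=3,fy=3,interpolation=0);cv2.imwrite("pics/t6.png",a)
```

```text
[0.51661266 0.27071585 0.19069832] 0.7543492050640861 [-0.03  0.11 14.27]
[(749, [302, 180, 30, 31], [316.8, 195.2]), (241, [303, 167, 29, 18], [316.9, 174.1])] [315.67134066 197.11814581]
```

View pics/t6.png

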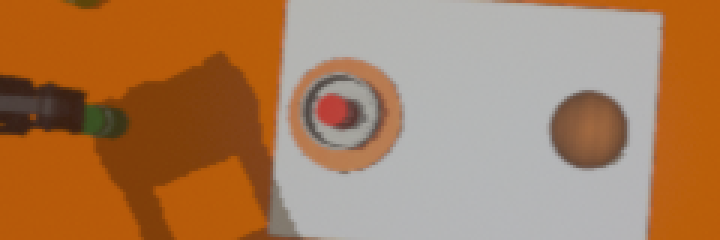

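Red stands upright inside the cup: the cap is at (334,110), the rim centre at (341,111) and the plate centre at (346,114) in the crop, and parallax accounts for the shift. Now green.

Call:
move_arm --pt "0 0.1 2 0 0 0 0.5" --pt "0 0 3 0 0 0 0.5" --pt "0 0 3 0 0 0 0.5" --pt "0 0 3 0 0 0 0.5" --pt "0 0 1.8 0 0 0 0.4" --pt "0 0 1.0 0 0 0 0.3" --pt "0 0 0.5 0 0 0 0.3" --pt "0 0 0 0 0 0 0.3" --pt "0 0 0 0 0 0 0.3"

```text
time: 17.13
tool_pos: [0.5178, 0.2722, 0.0491]
tool_rot: [0.001, 0.05, 0.999, 0.0]
contact_force: [0.3, 0.2, 0.3]
gripper_width: 0.651
grasp_force: 0.0
```

Run:
```python
from h import *
print(tool()[0],go([.517,.2717,.048]),manip.state()["contact_force"])
```

```text
[0.51780025 0.27217344 0.04905217] [ 0.08 -0.06  0.11] [0.28620604 0.15208573 0.28944886]
```

Call:
move_arm --pt "0.08 -0.05 0.1 0 0 0 0" --pt "0 0 0 0 0 0 -0.3" --pt "0 0 0 0 0 0 -0.5" --pt "0 0 0 0 0 0 -1" --pt "0 0 0 0 0 0 -1" --pt "0 0 0 0 0 0 -1" --pt "0 0 0 0 0 0 -1" --pt "0 0 0 0 0 0 -1" --pt "0 0 0 0 0 0 -1" --pt "0 0 0 0 0 0 -1"

```text
time: 17.97
tool_pos: [0.5168, 0.2723, 0.0482]
tool_rot: [0.001, 0.049, 0.999, 0.0]
contact_force: [-0.9, -0.3, 6.5]
gripper_width: 0.26
grasp_force: 58.6
```

Call:
move_arm --pt "0 0 -0.8 0 0 0 -1" --pt "0 0 -2 0 0 0 -1" --pt "0 0 -3 0 0 0 -1" --pt "0 0 -3 0 0 0 -1" --pt "0 0 -3 0 0 0 -1" --pt "0 0 -1 0 0 0 -1" --pt "-0.1 -1.5 0 0 0 0 -1" --pt "-0.2 -3 0 0 0 0 -1" --pt "-0.3 -3.5 0 0 0 0 -1" --pt "-0.3 -3.5 0 0 0 0 -1" --pt "-0.3 -3.5 0 0 0 0 -1" --pt "-0.3 -3.5 0 0 0 0 -1" --pt "-0.2 -3.5 0 0 0 0 -1" --pt "-0.2 -3 0 0 0 0 -1" --pt "-0.05 -2 0 0 0 0 -1" --pt "0 -1.1 0 0 0 0 -1" --pt "0 0 0 0 0 0 -1" --pt "0 0 0 0 0 0 -1" --pt "0 0 0 0 0 0 -1"

```text
time: 19.55
tool_pos: [0.5071, -0.0088, 0.174]
tool_rot: [-0.001, 0.049, 0.999, 0.0]
contact_force: [-0.1, 0.8, -0.7]
gripper_width: 0.258
grasp_force: 58.9
```

Run:
```python
from h import *
import pickle
f=manip.grab_frame("wrist");pickle.dump(f,open("w7.pkl","wb"));cv2.imwrite("pics/w7.png",f["img"])
p,M=tool();print(p,manip.state()["gripper_width"],go([.5088,-.0099,.0605]),[proj(f,q).round(1).tolist() for q in([.5181,.0848,.048],[.4993,-.1043,.012],[.4993,-.1043,.064],[.5088,-.0099,.012])])
```

```text
[ 0.50731911 -0.00857455  0.17417534] 0.25737166408239553 [-0.17 -0.12 11.37] [[445.2, 202.1], [200.2, 188.7], [177.1, 209.7], [315.1, 188.7]]
```

View pics/w7.png

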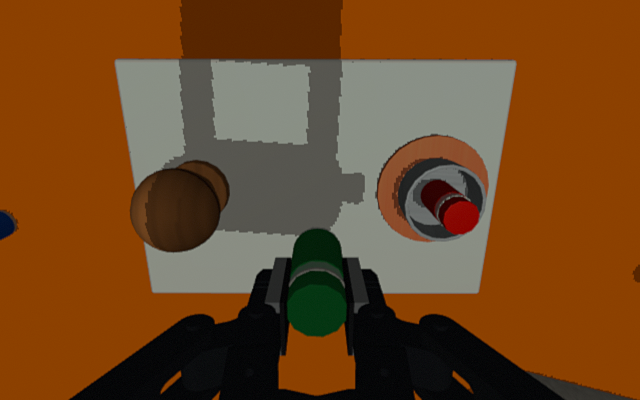

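Green is held at (317,305), the ball is at (175,210), predicted (177,210), and the cup rim is at (444,203), predicted (445,202). Red stands in the cup. Lowering green.

Call:
move_arm --pt "-0.15 -0.1 1 0 0 0 -1" --pt "0 0 2 0 0 0 -1" --pt "0 0 2.5 0 0 0 -1" --pt "0 0 2.5 0 0 0 -1" --pt "0 0 1.5 0 0 0 -1" --pt "0 0 1.0 0 0 0 -1" --pt "0 0 0.5 0 0 0 -1" --pt "0 0 0 0 0 0 -1" --pt "0 0 0 0 0 0 -1"

```text
time: 20.35
tool_pos: [0.5095, -0.0106, 0.0653]
tool_rot: [0.0, 0.049, 0.999, -0.0]
contact_force: [0.4, 0.2, -0.0]
gripper_width: 0.261
grasp_force: 58.9
```

Run:
```python
from h import *
print(tool()[0],go([.5088,-.0102,.0602]))
```

```text
[ 0.5094938  -0.01062259  0.06525797] [0.07 0.04 0.51]
```

Call:
move_arm --pt "0.05 0 0.15 0 0 0 -1" --pt "0 0 0.15 0 0 0 -1" --pt "0 0 0.12 0 0 0 -1" --pt "0 0 0.08 0 0 0 -1" --pt "0 0 0.05 0 0 0 -1" --pt "0 0 0 0 0 0 -1" --pt "0 0 0 0 0 0 -1"

```text
time: 20.93
tool_pos: [0.5089, -0.0108, 0.0602]
tool_rot: [0.0, 0.05, 0.999, -0.0]
contact_force: [-1.9, 1.5, 5.6]
gripper_width: 0.258
grasp_force: 59.6
```

Call:
move_arm --pt "0 0 0 0 0 0 -0.4" --pt "0 0 0 0 0 0 -0.2" --pt "0 0 0 0 0 0 0.1" --pt "0 0 0 0 0 0 0.2" --pt "0 0 0 0 0 0 0.2" --pt "0 0 -0.5 0 0 0 0.2" --pt "0 0 -1.5 0 0 0 0.2" --pt "0 0 -2.5 0 0 0 0.2" --pt "0 0 -3 0 0 0 0.4" --pt "0 0 -3 0 0 0 0.5" --pt "0 0 -2 0 0 0 0.5" --pt "-0.2 -2 0 0 0 0 0.5" --pt "-0.4 -3.5 0 0 0 0 0.5" --pt "-0.5 -3.8 0 0 0 0 0.5" --pt "-0.5 -3.8 0 0 0 0 0.5" --pt "-0.5 -3.8 0 0 0 0 0.5" --pt "-0.5 -3.8 0 0 0 0 0.5" --pt "-0.5 -3.5 0 0 0 0 0.5" --pt "-0.3 -3.2 0 0 0 0 0.5" --pt "0 0 0 0 0 0 0.5"

```text
time: 22.6
tool_pos: [0.5148, -0.2919, 0.1848]
tool_rot: [0.0, 0.052, 0.999, -0.001]
contact_force: [0.4, 0.6, -0.1]
gripper_width: 0.751
grasp_force: 0.0
```

Call:
move_arm --pt "0 0 0 0 0 0 0.5" --pt "0 0 0 0 0 0 0.5"

```text
time: 22.77
tool_pos: [0.515, -0.2864, 0.1841]
tool_rot: [-0.0, 0.05, 0.999, 0.0]
contact_force: [1.0, 0.8, -0.5]
gripper_width: 0.751
grasp_force: 0.0
```

Run:
```python
from seg import *
import pickle
T=pickle.load(open("f0.pkl","rb"))["top"]
f=manip.grab_frame("wrist");W1=pickle.load(open("w1.pkl","rb"))
p,M=tool();print(p,go([.5153,-.2867,.048]))
o,_=blobs(mask(f["img"],"blue"));print(o[:3],proj(f,[.5153,-.2867,.056]))
for q in o[:2]: print(onz(f,*q[2],.056),tri([f,T],[q[2],(426.5,184)]))
print(onz(W1,318.9,275.7,.056))
```

```text
[ 0.51511175 -0.28580522  0.18412659] [-0.03 -0.1  13.61]
[(803, [299, 182, 31, 33], [314.0, 197.8]), (267, [300, 169, 29, 19], [314.3, 176.0]), (227, [1, 317, 23, 13], [11.5, 323.2])] [315.78117484 199.45219436]
[ 0.5138997  -0.28787116  0.056     ] (array([ 0.51574875, -0.28805876,  0.05002179]), [np.float64(5.734311086419354e-05), np.float64(5.734311086436477e-05)])
[ 0.4975497  -0.28595835  0.056     ] (array([ 0.51240414, -0.29142486,  0.01890698]), [np.float64(0.006861518217198233), np.float64(0.006861518217198143)])
[ 0.51299311 -0.28808917  0.056     ]
```

Call:
move_arm --pt "0.04 -0.18 2 0 0 0 0.5" --pt "0 0 3 0 0 0 0.5" --pt "0 0 3 0 0 0 0.5" --pt "0 0 2.6 0 0 0 0.5" --pt "0 0 1.6 0 0 0 0.4" --pt "0 0 1.0 0 0 0 0.3" --pt "0 0 0.5 0 0 0 0.3" --pt "0 0 0 0 0 0 0.3" --pt "0 0 0 0 0 0 0.3"

```text
time: 23.57
tool_pos: [0.5154, -0.2885, 0.0484]
tool_rot: [0.001, 0.049, 0.999, -0.0]
contact_force: [-0.3, 0.3, 0.0]
gripper_width: 0.648
grasp_force: 0.0
```

Run:
```python
from h import *
print(tool()[0],go([.5145,-.2876,.048]),manip.state()["contact_force"])
```

```text
[ 0.51536932 -0.28851421  0.04836958] [0.1  0.08 0.04] [-0.30813703  0.25330453  0.01085718]
```

Call:
move_arm --pt "0.1 0.08 0 0 0 0 0" --pt "0 0 0 0 0 0 -0.3" --pt "0 0 0 0 0 0 -0.5" --pt "0 0 0 0 0 0 -1" --pt "0 0 0 0 0 0 -1" --pt "0 0 0 0 0 0 -1" --pt "0 0 0 0 0 0 -1" --pt "0 0 0 0 0 0 -1" --pt "0 0 0 0 0 0 -1" --pt "0 0 0 0 0 0 -1"

```text
time: 24.4
tool_pos: [0.5145, -0.2882, 0.0488]
tool_rot: [0.001, 0.05, 0.999, -0.0]
contact_force: [-0.6, 0.1, 5.5]
gripper_width: 0.259
grasp_force: 58.6
```

Call:
move_arm --pt "0 0 -0.8 0 0 0 -1" --pt "0 0 -2 0 0 0 -1" --pt "0 0 -3 0 0 0 -1" --pt "0 0 -3 0 0 0 -1" --pt "0 0 -2.7 0 0 0 -1" --pt "0 0 -1 0 0 0 -1" --pt "-0.3 1.5 0 0 0 0 -1" --pt "-0.6 3 0 0 0 0 -1" --pt "-0.6 3.5 0 0 0 0 -1" --pt "-0.6 3.5 0 0 0 0 -1" --pt "-0.4 3 0 0 0 0 -1" --pt "-0.2 2 0 0 0 0 -1" --pt "-0.07 1.5 0 0 0 0 -1" --pt "0 0 0 0 0 0 -1" --pt "0 0 0 0 0 0 -1" --pt "0 0 0 0 0 0 -1"

```text
time: 25.73
tool_pos: [0.5583, -0.1111, 0.1708]
tool_rot: [-0.001, 0.049, 0.999, 0.0]
contact_force: [-0.4, 0.4, -1.1]
gripper_width: 0.262
grasp_force: 58.8
```

Run:
```python
from h import *
import pickle
f=manip.grab_frame("wrist");pickle.dump(f,open("w8.pkl","wb"));cv2.imwrite("pics/w8.png",f["img"])
p,M=tool();print(p,manip.state()["gripper_width"],go([.5600,-.1111,.0605]),[proj(f,q).round(1).tolist() for q in([.4993,-.105,.012],[.4993,-.105,.064],[.5088,-.0102,.068],[.56,-.1111,.012])])
```

```text
[ 0.55846244 -0.11157404  0.17116409] 0.2586553664864912 [-0.17  0.06 11.07] [[316.5, 113.2], [316.5, 119.7], [471.1, 120.2], [316.6, 189.9]]
```

View pics/w8.png

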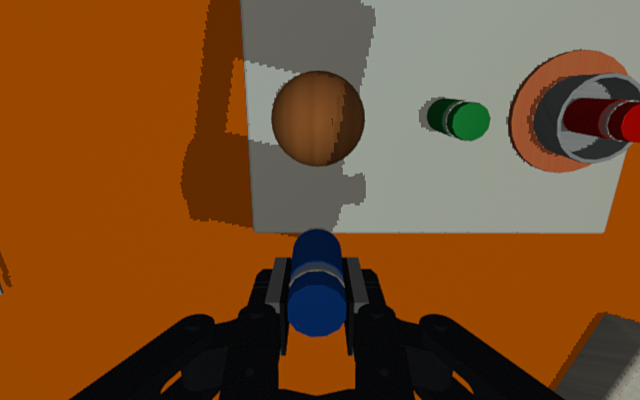

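The ball is at (318,118), predicted (316.5,120). Green stands at (469,120), predicted (471,120), and blue is held at (317,305). Lowering blue.

Call:
move_arm --pt "-0.15 0.1 1 0 0 0 -1" --pt "0 0 2 0 0 0 -1" --pt "0 0 2.5 0 0 0 -1" --pt "0 0 2.5 0 0 0 -1" --pt "0 0 1.4 0 0 0 -1" --pt "0 0 0.8 0 0 0 -1" --pt "0 0 0.4 0 0 0 -1" --pt "0 0 0 0 0 0 -1" --pt "0 0 0 0 0 0 -1"

```text
time: 26.53
tool_pos: [0.5613, -0.1109, 0.067]
tool_rot: [0.001, 0.05, 0.999, -0.0]
contact_force: [0.7, 0.3, -0.6]
gripper_width: 0.261
grasp_force: 58.8
```

Run:
```python
from h import *
print(tool()[0],go([.5600,-.1106,.0602]))
```

```text
[ 0.56125309 -0.11088068  0.0670094 ] [0.13 0.02 0.68]
```

Call:
move_arm --pt "0.12 0 0.2 0 0 0 -1" --pt "0 0 0.15 0 0 0 -1" --pt "0 0 0.12 0 0 0 -1" --pt "0 0 0.1 0 0 0 -1" --pt "0 0 0.07 0 0 0 -1" --pt "0 0 0.05 0 0 0 -1" --pt "0 0 0 0 0 0 -1" --pt "0 0 0 0 0 0 -1"

```text
time: 27.2
tool_pos: [0.56, -0.1104, 0.0608]
tool_rot: [0.0, 0.049, 0.999, -0.0]
contact_force: [-3.1, 1.0, 6.2]
gripper_width: 0.265
grasp_force: 59.5
```

Call:
move_arm --pt "0 0 0 0 0 0 -0.4" --pt "0 0 0 0 0 0 -0.2" --pt "0 0 0 0 0 0 0.1" --pt "0 0 0 0 0 0 0.2" --pt "0 0 0 0 0 0 0.2" --pt "0 0 -0.5 0 0 0 0.2" --pt "0 0 -1.5 0 0 0 0.2" --pt "0 0 -2.5 0 0 0 0.2" --pt "0 0 -3 0 0 0 0.4" --pt "0 0 -3 0 0 0 0.5" --pt "0 0 -3 0 0 0 0.5" --pt "0 -2 -2 0 0 0 0.5" --pt "0 -3 0 0 0 0 0.5" --pt "0 -3.5 0 0 0 0 0.5" --pt "0 -3.5 0 0 0 0 0.5" --pt "0 -3.5 0 0 0 0 0.5" --pt "0 -3.5 0 0 0 0 0.5" --pt "0 -2 0 0 0 0 0.5" --pt "0 0 0 0 0 0 0.5" --pt "0 0 0 0 0 0 0.5"

```text
time: 28.87
tool_pos: [0.5383, -0.3201, 0.2144]
tool_rot: [-0.0, 0.051, 0.999, 0.0]
contact_force: [-0.1, -0.1, -0.1]
gripper_width: 0.749
grasp_force: 0.0
```

Run:
```python
from seg import *
t=manip.grab_frame("top");s=manip.grab_frame("scene")
cv2.imwrite("pics/t9.png",np.vstack([cv2.resize(t["img"][140:240,150:400],(750,300),interpolation=0),cv2.resize(s["img"][140:240,230:480],(750,300),interpolation=0)]))
for c in("red","green","blue"):
    o,_=blobs(mask(t["img"],c),(242,148,372,236));print(c,o[:2],[onz(t,*q[2],.079 if c=="red" else .068).round(4) for q in o[:1]])
print(tool()[0])
```

```text
red [(61, [256, 182, 9, 9], [260.3, 186.2])] [array([0.5184, 0.0841, 0.079 ])]
green [(67, [300, 185, 9, 10], [303.8, 189.5])] [array([ 0.5093, -0.0108,  0.068 ])]
blue [(63, [344, 161, 9, 9], [347.6, 165.3])] [array([ 0.5608, -0.1096,  0.068 ])]
[ 0.53873524 -0.31849155  0.21430408]
```

View pics/t9.png

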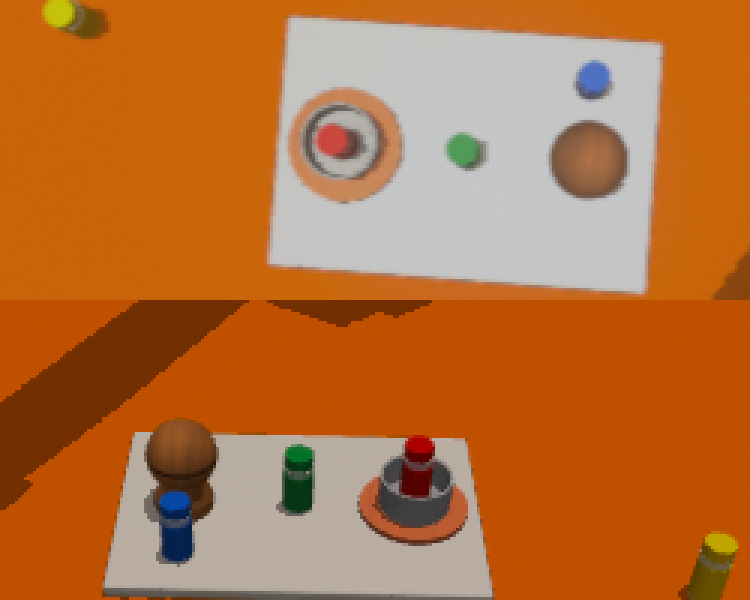

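Everything stands as asked: red in the cup on the plate, green midway at (464,150) in the crop, and blue behind the ball at (594,78). Top-view measurements agree with the targets to about 1 mm. Handing in.

```bash
python3 -c "
from plant import manip
print(manip.job_done())"
```

```text
the job is handed in; nothing more can be done
None
```

I set out the station as asked and handed it in at about 29 s of the 102 s allowed; the final top view puts all three vials within about 1 mm of my targets, standing upright with the robot clear.

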